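# Fill the scoop at the walnut dispenser and hold the gate open

## Robot

A 6-joint arm with a two-finger parallel gripper is mounted at the origin on the work surface. World frame = base frame: x ahead of the robot, y to its left, z up, the work surface at z = 0. Lengths are in m, angles in rad, forces in N, time in s.
With the tool pointing down it reaches from about 0.375 to 0.75 m from the base axis. Payload 9 kg.
Tool frame: the origin (TCP) lies at the very end of the fingers, on their centre line; the grasp point (between the pads) lies 19 mm behind it; z points along the fingers, y is the line along which they close (so a half turn about z gives the same grasp; the last joint's range is limited). The gripper opens to 85 mm and grips with 20 to 120 N. Pads are 22 mm wide; open, the fingers measure 114 mm over their backs; the gripper's body (76 mm by 85 mm) begins 54 mm behind the grasp point. The pads swing forward as they close: fully open they stand 13 mm farther back than shut.
Start: joints at [0.908, 0.104, 0.097, 1.564, 0, 1.353], TCP at [0.258, 0.542, 0.231] pointing down, gripper open.
Joint ranges: [-2.99, 2.99], [-0.84, 1.86], [-1.1, 1.16], [-1.84, 2.11], [-1.51, 1.56], [-3.14, 3.14]. Speed limits (rad/s): [2.22, 2.22, 2.57, 3.14, 3.14, 3.14].

## Interface

Orientations are given as a unit quaternion [x, y, z, w].
In Python, from cell import monitor, viewer, job gives the robot as it stands.
- The arm moves only by the tool play_rows, never from a script. Its argument "increments" is a list of rows, each a list of 7 numbers: the shift along the world's x, y, z in cm, then the turn, a rotation vector about the world's x, y, z in degrees, then the closure, from 0 (fully open) to 1 (shut). A call has 1 to 8 rows; each row is the pose to reach, as a shift and turn from the pose commanded when the call began; what a row does not reach only later rows make up. A row lasts 1/12 s, in which the tool goes at most 41.7 mm and 7.16 degrees, less where a joint would pass 70% of its speed; a pose out of reach is approached as far as the arm can. A call with a gripper value outside its range is refused whole. The fingers move at their own pace and stop on an object; the grip force is fixed at half the most. Time passes only in rows, so rows that repeat a pose let the fingers close. It gives the time, the measured TCP pose, the force, the opening and the grip force at its end, in the units of the state.
- monitor.read_state(): the state, without advancing time (a new reading comes with each control period).
- viewer.capture(name): name is "side" or "top"; returns a dict with "color" (384x512x3 uint8, blue, green, red), "fov_y" (degrees; the focal length in pixels is half the picture's height over the tangent of half this angle, whatever the lens; pixels are square), "cx", "cy" (the principal point, pixels), "k1" (the pictures are not rectified: a ray, as slopes to the right and down, at radius r is drawn at 1 + k1 r^2 times it, then the intrinsics apply), "position" and "rotation" of the camera in the world. Camera axes: x right, y up, looking along -z (the intrinsics and any distortion apply to the point x, -y, -z); pixel columns grow to the right and rows downward; lengths in m; the calibration is good to about 2 mm. A picture is of the moment at which its call begins. There is no depth.
- job.finish_job(): hands the job in; it is judged then, once.
Trained networks look in a picture, given as the dict that the camera call returned (one of the last four; its "shot" number tells which), for a name from the list of things; names that differ only in an ending like _2 or _b are one class to them, and where a whole thing is asked for, a point or a joint stands for the part that bears it (a point fixed in the world has none). Each returns a list of dicts, best first, with "confidence" (0 to 1); they miss things now and then, are a little off and sometimes report something else, mostly with a low value. They report only what shows in the picture. A call takes as long as a camera call. They do not tell look-alikes from the thing itself.
- viewer.find_in(thing, picture): "box" ([centre column, centre row, width, height] as shares, 0 to 1, of the picture: columns of its width, rows of its height, round what is visible of it).
The state is a dict: "clock": time; "joints": joint angles; "joint_velocities": joint speeds; "tau": joint torques, N m; "eef_pos": TCP position; "tool_rot": TCP orientation; "ft_force": force on the tool from outside, world axes, zero at the start; "moment": the same for the moment, N m; "grip_width": opening from 0.0 (shut) to 1.0 (fully open); "finger_force": force on a finger pad.
Only numpy, scipy, OpenCV 4.12 (cv2) and the standard library are available. Lean on these libraries where they do the work, as an engineer would, in place of code of your own. Each camera call takes 0.05 s, during which the arm holds its last target. There are 200 camera calls.

## Task

Slide the copper scoop between the floor guides under the walnut dispenser until it meets the back stop, with its handle sticking out at the front, and leave it standing there. Then pull the dispenser's spring-return gate by its black knob until the outer end of the aluminium bar meets the red mark, so that both walnuts drop into the scoop, and finish while still holding the knob at the mark: do not let go. Leave the other things on the counter where they are.

Things in the scene. Friction and masses are not known exactly. Their poses are not given: they have to be found in the camera images.
- dispenser: Fixed dispenser, 195 mm tall. Origin on the counter straight below the outlet; own -x: open front where the scoop goes in; own -y: pull direction of the gate. Head: underside 90 mm up, x -38 to +60, y -39 to +39 mm (to +-56 behind x = +34), on two rear posts (x +40 to +60, y +-44 to +-56). On top a clear chute, 50 mm square outside, 42 inside, holds two walnuts.
- mouth (a point): Point on the counter midway between the front ends of the two dark steel floor guides, 35 mm in front (-x) of the dispenser's origin. The guides are 20 mm high, 12 mm thick, 88 mm apart inside, and run along the dispenser's x from here to 95 mm farther in. The back stop's face, 20 mm high, is 75 mm in from here (40 mm beyond the origin).
- outlet (a point): Centre of the outlet in the underside of the head, 92 mm above the counter. The scoop's axis belongs below this point.
- mark (a point): Near edge of the 4 mm red line across the dark steel track under the gate bar, 188 mm from the outlet along the dispenser's -y, 97 mm above the counter: the bar's outer end must come here. The track is 56 mm wide, its top 97 mm up; it reaches to 205 mm from the outlet, with a leg to the counter under its end.
- gate (a joint): Travel of the aluminium gate bar (40 mm wide, 6 mm thick) in m along the dispenser's own -y: 0 = shut (a spring pulls it there), 0.048 = outer end of the bar at the red mark, 0.065 = end stop. Spring force about 3 N at 0 and 10 N at the mark. The walnuts drop when the gate is 35 mm open or more.
- pull_knob: Black upright knob on the aluminium gate bar, one piece with it: a block 24 mm along the dispenser's x, 16 mm along its y, 56 mm tall. Origin at the centre of its underside, 104 mm above the counter (top at 160 mm); axes as the dispenser's. Its centre is 18 mm inward of the bar's outer end and moves with the gate (shut: 122 mm from the outlet along the dispenser's -y).
- scoop: Loose copper scoop, about 0.16 kg: round cup 76 mm outside diameter, 55 mm tall, wall 3 mm, floor 4 mm, with a straight wooden handle along its own -x. Origin at the centre of the cup's underside, z up. Handle: 16 mm wide (y), 14 mm thick, centre line 36 mm above the underside, from x = -36 to -146 mm.
- scoop_grip (a point): Point inside the scoop's handle, 112 mm from the cup's axis along the scoop's -x and 36 mm above its underside: a good place to grip from above, clear of the dispenser's head when the scoop is home.
- walnut_a_center (a point): Centre of the lower walnut, a brown ball 34 mm across, 14 g, in the chute on top of the gate.
- walnut_b_center (a point): Centre of the upper walnut, the same size, resting on the lower one.
- mug: Bystander, loose: blue ceramic mug, 80 mm across, 95 mm tall. Origin at the centre of its underside; not to be disturbed.
- honey_jar: Bystander, loose: amber jar with yellow cap, 68 mm across, 95 mm tall. Origin at the centre of its underside; not to be disturbed.
- pepper_mill: Bystander, loose: turned wooden pepper mill, 56 mm across, 175 mm tall. Origin at the centre of its underside; not to be disturbed.
- bowl: Bystander, loose: white ceramic bowl, 130 mm across, 50 mm tall. Origin at the centre of its underside; not to be disturbed.
- egg_cup: Bystander, loose: green egg cup, 48 mm across, 60 mm tall. Origin at the centre of its underside; not to be disturbed.
- sugar_tin: Bystander, loose: red tin, 84 mm across, 110 mm tall. Origin at the centre of its underside; not to be disturbed.
Mind the look-alikes: they are no part of the job. What is shaped like the scoop but blue is not meant.

How it is judged:
On the way, in this order (a step that is already met when the one before it is completed fails the run):
1. the scoop stands under the outlet with the gate still shut (horizontal distance between scoop and outlet below 0.015 m and angle between scoop's own z axis and vertical below 0.12 rad and height (world z) of scoop below 0.008 m and value of joint gate below 0.008 m and linear speed of scoop below 0.02 m/s and angle between the x axis of scoop and the x axis of dispenser, either way round below 0.5 rad), for 0.3 s.
2. the gate is pulled to the mark and both walnuts lie in the scoop (value of joint gate between 0.042 and 0.054 m and horizontal distance between each of walnut_a_center, walnut_b_center and scoop below 0.036 m and z of walnut_a_center in the frame of scoop between 0.005 and 0.055 m and z of walnut_b_center in the frame of scoop between 0.005 and 0.055 m), for 0.2 s.
At the end, for the whole second after the job is handed in: The robot still holds the knob (contact force over 1.5 N) with the gate at rest 42 to 54 mm open (the mark is 48 mm); the scoop stands upright on the counter with its axis within 15 mm of the outlet's; both walnuts are in the scoop (all of step 2 and horizontal distance between scoop and outlet below 0.015 m and angle between scoop's own z axis and vertical below 0.12 rad and height (world z) of scoop below 0.008 m and contact force between the fingers and pull_knob above 1.5 N and velocity of joint gate between -0.01 and 0.01 m/s); the arm keeps its last pose, push and grip.
It fails at once if another thing on the counter is pushed more than 25 mm from its place (distance of any of mug, honey_jar, pepper_mill, bowl, egg_cup, sugar_tin from where it was at the start of the episode above 0.025 m).
It also fails if it takes over 59 s, if anything falls off the work surface, if the arm or the gripper's body presses on something with over 40 N, if the wrist force passes 120 N, or if a joint passes its speed limit or range.

## Working session

There is one attempt and no reset: what is moved stays moved. The work goes in short steps, Python scripts to look and compute and a tool call to move; the robot and the scene stay as the last step left them, time stands still between calls to the robot, and variables do not carry over. Pictures are saved under pics/ and viewed, at most 10 in all, crops included, and the job is handed in when it is done.

Besides the shell and the picture viewer there is one more tool, called after "Call:" in YAML: its name, and indented under it one key for each argument. play_rows: Moves the arm, as the interface text tells. Its arguments: {"type":"object","properties":{"increments":{"type":"array","items":{"type":"array","items":{"type":"number"}}}},"required":["increments"]}

```bash
mkdir -p pics; ls
cat > h.py <<'E'
import numpy as np, cv2, pickle
from cell import monitor, viewer, job
def K(c):
    h,w=c["color"].shape[:2]; f=h/2/np.tan(np.radians(c["fov_y"])/2); return f
def rot(c):
    R=np.array(c["rotation"],float)
    if R.shape==(4,):
        from scipy.spatial.transform import Rotation; R=Rotation.from_quat(R).as_matrix()
    return R
def pix(c,P):
    p=(np.atleast_2d(P)-np.array(c["position"]))@rot(c)
    s=np.c_[p[:,0]/-p[:,2],-p[:,1]/-p[:,2]]; r2=(s**2).sum(1,keepdims=True)
    return s*(1+c["k1"]*r2)*K(c)+[c["cx"],c["cy"]]
def ground(c,uv,z):
    d=(np.atleast_2d(uv).astype(float)-[c["cx"],c["cy"]])/K(c); s=d.copy()
    for _ in range(20): s=d/(1+c["k1"]*(s**2).sum(1,keepdims=True))
    ray=np.c_[s[:,0],-s[:,1],-np.ones(len(s))]@rot(c).T; o=np.array(c["position"])
    return o+ray*((z-o[2])/ray[:,2:3])
E
python3 - <<'E'
from h import *
ims=[]
for n in ["top","side"]:
    c=viewer.capture(n); pickle.dump(c,open(n+".pkl","wb")); cv2.imwrite(f"pics/{n}0.png",cv2.resize(c["color"],None,fx=1.5,fy=1.5))
    print(n,c["position"],c["rotation"],c["fov_y"],c["cx"],c["cy"],c["k1"])
    for t in ["scoop","dispenser","pull_knob","mug","honey_jar","pepper_mill","bowl","egg_cup","sugar_tin"]:
        for d in viewer.find_in(t,c)[:3]:
            b=np.array(d["box"])*[512,384,512,384]; print(t,round(d["confidence"],2),b.round(0), ground(c,b[:2],0.03).round(3))
print(monitor.read_state())
E
```

```text
pics
top [0.29411061 0.00902278 1.31817272] [ 0.06387109 -0.07520345 -0.70261999  0.70469147] 51.31503707789005 259.4400333329589 188.93743730856053 -0.1342815096416056
scoop 0.91 [374. 261.  50.  40.] [[ 0.314 -0.384  0.03 ]]
scoop 0.72 [327. 206.  22.  54.] [[ 0.495 -0.234  0.03 ]]
scoop 0.3 [222. 144.  11.  12.] [[0.705 0.116 0.03 ]]
dispenser 0.6 [246. 154.  83.  42.] [[0.67  0.035 0.03 ]]
mug 0.92 [386. 168.  31.  30.] [[ 0.625 -0.442  0.03 ]]
mug 0.51 [246. 153.  83.  41.] [[0.673 0.035 0.03 ]]
honey_jar 0.69 [396. 200.  31.  27.] [[ 0.517 -0.469  0.03 ]]
honey_jar 0.16 [148. 157.  27.  32.] [[0.658 0.362 0.03 ]]
pepper_mill 0.9 [149. 158.  26.  29.] [[0.656 0.36  0.03 ]]
bowl 0.92 [138. 223.  42.  41.] [[0.437 0.385 0.03 ]]
bowl 0.4 [252. 156.  32.  16.] [[0.664 0.014 0.03 ]]
bowl 0.36 [149. 158.  27.  32.] [[0.656 0.358 0.03 ]]
egg_cup 0.75 [338. 145.  14.  18.] [[ 0.705 -0.278  0.03 ]]
sugar_tin 0.73 [110. 188.  33.  30.] [[0.553 0.486 0.03 ]]
side [ 0.15986379 -0.48064246  0.83775135] [ 0.32133558 -0.10943745 -0.31475369  0.88639551] 57.403849100021084 255.31008963283344 18
[... 782 characters left out ...]
0.03 ]]
{'clock': 1.0, 'joints': array([ 9.08300545e-01,  1.04094842e-01,  9.73215963e-02,  1.56387360e+00,
       -8.25686067e-06,  1.35309084e+00]), 'joint_velocities': array([ 0.00124508,  0.00132244,  0.00051962,  0.00055221, -0.00238982,
        0.00170783]), 'tau': array([ 1.00488443e-03, -5.56761754e+01,  5.03777182e+01,  6.99900756e-04,
       -3.89824445e-04, -1.43305732e-05]), 'eef_pos': array([0.25818944, 0.54166265, 0.23134561]), 'tool_rot': array([2.20566412e-01, 9.75371956e-01, 6.58584864e-05, 3.55762598e-05]), 'ft_force': array([-0.58019974, -0.93790249,  0.3568588 ]), 'moment': array([0.05100409, 0.02705418, 0.06425725]), 'finger_force': 0.0, 'grip_width': 1.0031130349528377}
```

View pics/top0.png

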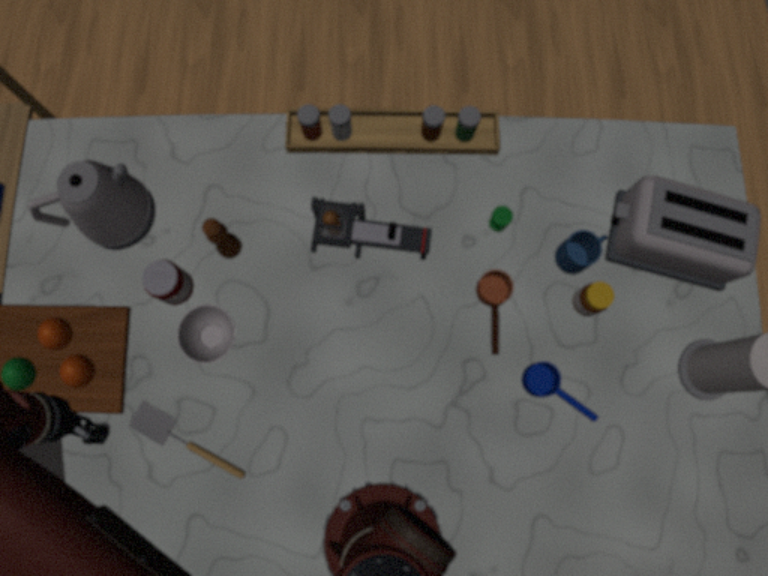

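View pics/side0.png

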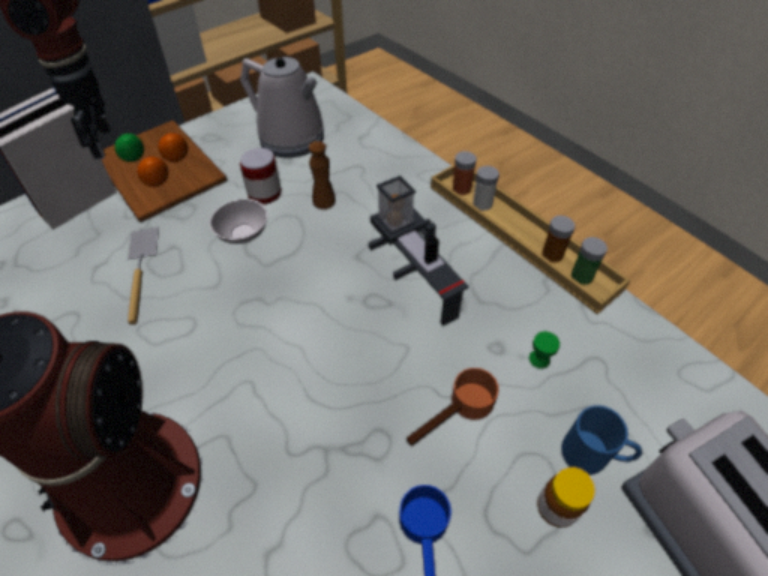

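Scoop candidates in the top view at 1.5x are the copper cup (494,288) with its handle end at (495,352), and the blue cup (541,380). I choose the copper one. The dispenser head is at about (338,225), the knob at (392,231) and the red mark at (425,241). Next I take a close crop of both.

Run:
```python
from h import *
t=pickle.load(open("top.pkl","rb"));s=pickle.load(open("side.pkl","rb"))
def crop(c,u,v,w,h,f): return cv2.convertScaleAbs(cv2.resize(c["color"][v:v+h,u:u+w],None,fx=f,fy=f,interpolation=cv2.INTER_CUBIC),alpha=1.6)
a=crop(t,200,125,100,60,4); b=crop(t,305,170,50,75,4)  #400x240, 200x300
d=crop(s,240,110,80,110,4)  #320x440
m=np.zeros((600,720,3),np.uint8); m[:240,:400]=a; m[240:540,:200]=b; m[:440,400:]=d
cv2.imwrite("pics/crop1.png",m)
```

```text
(no output)
```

View pics/crop1.png

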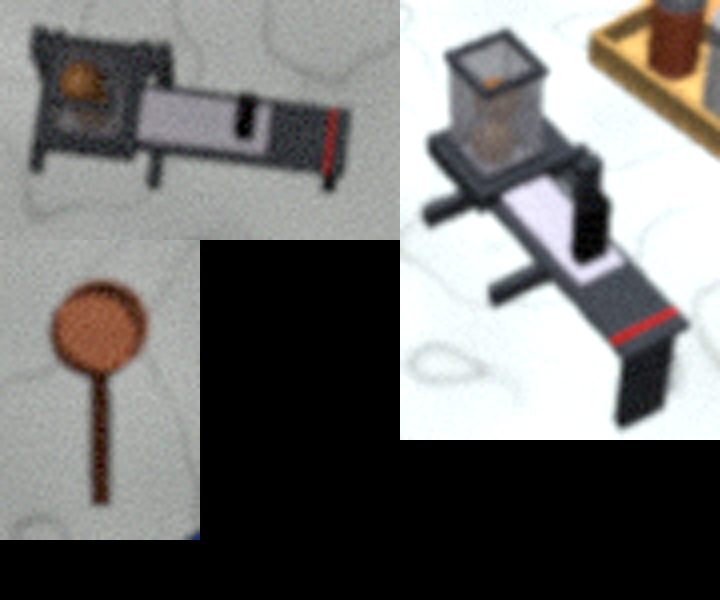

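Crop check: the copper cup with its dark wooden handle is clearly the scoop. The dispenser shows its guides' front ends, bar end, red mark and chute rim. Now I fit the poses.

```bash
cat > fit.py <<'E'
from h import *
from scipy.optimize import least_squares
t=pickle.load(open("top.pkl","rb"));s=pickle.load(open("side.pkl","rb"))
T=lambda a:np.array(a)/4+[200,125]-.5+.125
S=lambda a:(np.array(a)-[400,0])/4+[240,110]-.375
obs=[(t,T([350,107]),(28,-205,97)),(t,T([344,173]),(-28,-205,97)),(t,T([270,100]),(20,-140,104)),(t,T([266,154]),(-20,-140,104)),
(t,T([37,168]),(-35,50,8)),(t,T([154,185]),(-35,-50,8)),
(s,S([690,322]),(28,-205,97)),(s,S([620,353]),(-28,-205,97)),(s,S([430,215]),(-35,50,10)),(s,S([495,297]),(-35,-50,10)),
(s,S([625,262]),(20,-140,104)),(s,S([582,283]),(-20,-140,104)),
(s,S([496,90]),(-25,-25,195)),(s,S([548,70]),(25,-25,195)),(s,S([447,52]),(-25,25,195)),(s,S([502,30]),(25,25,195))]
def W(p,l):
    c,q=np.cos(p[2]),np.sin(p[2]);l=np.array(l)/1000
    return np.array([p[0]+c*l[0]-q*l[1],p[1]+q*l[0]+c*l[1],l[2]])
f=lambda p:np.concatenate([pix(c,W(p,l))[0]-uv for c,uv,l in obs])
if __name__=="__main__":
    r=least_squares(f,[.68,.07,-.1],loss="soft_l1"); p=r.x
    print("disp",p.round(4)); print(f(p).reshape(-1,2).round(1).tolist())
    np.save("disp.npy",p)
    print("knob",W(p,(0,-122,132)),"mouth",W(p,(-35,0,0)),"grip home",W(p,(-112,0,36)))
    B=lambda a:np.array(a)/4+[305,110]-.375
    print("cup top",ground(t,B([100,327]),.055),"handle",ground(t,[B([100,380]),B([100,503])],.043))
    # handle direction, circle fit etc
E
python3 fit.py
```

```text
disp [ 0.6577  0.1046 -0.1305]
[[1.2, 0.5], [0.6, 0.9], [0.7, 1.3], [0.1, -0.1], [0.1, 0.7], [0.1, 0.3], [0.4, -0.5], [1.2, 0.3], [-0.9, -0.2], [-0.8, -0.9], [0.6, -1.1], [-0.4, -0.7], [-2.3, -0.1], [-0.2, -1.4], [0.6, -0.6], [1.7, -1.0]]
knob [ 0.6418179  -0.01638232  0.132     ] mouth [0.6229902  0.10913468 0.        ] grip home [0.54664485 0.11915398 0.036     ]
cup top [[ 0.5392634  -0.23873416  0.055     ]] handle [[ 0.49770056 -0.23967463  0.043     ]
 [ 0.3978013  -0.23672188  0.043     ]]
```

Call:
play_rows:
  increments:
    - [16,-29,0,0,0,24,0]
    - [16,-29,0,0,0,24,0]
    - [16,-29,0,0,0,24,0]
    - [16,-29,0,0,0,24,0]
    - [16,-29,0,0,0,24,0]
    - [16,-29,0,0,0,24,0]
    - [16,-29,0,0,0,24,0]
    - [16,-29,0,0,0,24,0]

```text
clock: 1.67
eef_pos: [0.4156, 0.2554, 0.2316]
tool_rot: [0.013, 1.0, 0.0, 0.0]
ft_force: [0.5, 1.2, 0.5]
grip_width: 0.997
finger_force: 0.0
```

Call:
play_rows:
  increments:
    - [0.9,-32,0,0,0,0,0]
    - [0.9,-32,0,0,0,0,0]
    - [0.9,-32,0,0,0,0,0]
    - [0.9,-32,0,0,0,0,0]
    - [0.9,-32,0,0,0,0,0]
    - [0.9,-32,0,0,0,0,0]
    - [0.9,-32,0,0,0,0,0]
    - [0.9,-32,0,0,0,0,0]

```text
clock: 2.33
eef_pos: [0.4238, -0.0659, 0.2315]
tool_rot: [0.014, 1.0, -0.0, 0.0]
ft_force: [1.7, 0.7, -1.1]
grip_width: 1.0
finger_force: 0.0
```

Call:
play_rows:
  increments:
    - [0,-17,-10,0,0,0,0]
    - [0,-17,-10,0,0,0,0]
    - [0,-17,-10,0,0,0,0]
    - [0,-17,-10,0,0,0,0]
    - [0,-17,-10,0,0,0,0]
    - [0,-17,-10,0,0,0,0]
    - [0,-17,-10,0,0,0,0]
    - [0,-17,-10,0,0,0,0]

```text
clock: 3.0
eef_pos: [0.4241, -0.2325, 0.1317]
tool_rot: [0.013, 1.0, 0.0, 0.0]
ft_force: [-0.1, 0.4, -0.5]
grip_width: 1.0
finger_force: 0.0
```

Run:
```python
from h import *
s=monitor.read_state(); print(s["clock"],s["eef_pos"],s["tool_rot"],s["joints"].round(2))
t=viewer.capture("top"); c=viewer.capture("side"); pickle.dump(t,open("top1.pkl","wb")); pickle.dump(c,open("side1.pkl","wb"))
f=lambda c,u,v,w,h: cv2.convertScaleAbs(cv2.resize(c["color"][v:v+h,u:u+w],None,fx=4,fy=4,interpolation=cv2.INTER_CUBIC),alpha=1.6)
m=np.hstack([f(t,290,150,90,110),f(c,255,225,100,110)]); cv2.imwrite("pics/crop2.png",m)
print("tcp px", pix(t,s["eef_pos"]),pix(c,s["eef_pos"]))
```

```text
3.0 [ 0.42411717 -0.23245462  0.13170151] [1.30972294e-02 9.99914207e-01 1.94794796e-04 5.37247352e-05] [-0.77 -0.25 -0.42  1.4   0.   -0.75]
tcp px [[333.53680859 224.18801602]] [[280.33785591 266.61908187]]
```

View pics/crop2.png

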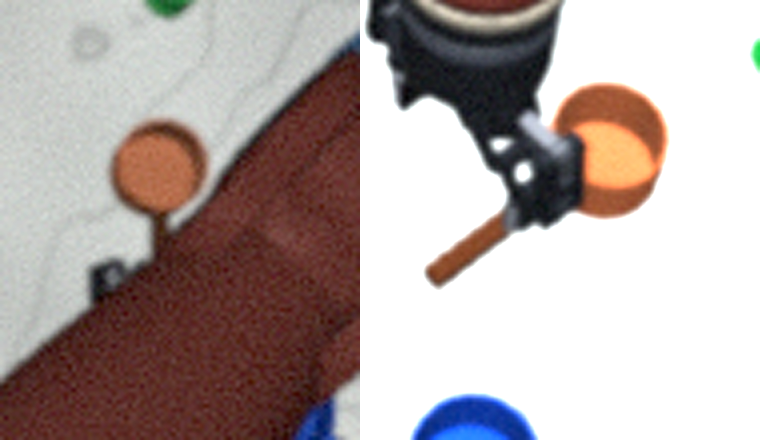

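The copper cup sits at crop (160,168) top and (608,150) side. The gripper is over its handle, and the handle end is at (435,272) side.

Run:
```python
from h import *
c=pickle.load(open("side1.pkl","rb"));t=pickle.load(open("top1.pkl","rb"))
S=lambda a:(np.array(a)-[360,0])/4+[255,225]-.375
print("handle end side",ground(c,[S([435,273]),S([487,237])],.036),"rim LR mid",ground(c,[S([553,140]),S([667,143])],.055))
print("top rim",ground(t,np.array([160,168])/4+[290-.375,150-.375],.055),"handle",ground(t,np.array([160,240])/4+[290-.375,150-.375],.043))
```

```text
handle end side [[ 0.40084162 -0.24071531  0.036     ]
 [ 0.44048363 -0.24320179  0.036     ]] rim LR mid [[ 0.50894077 -0.22675843  0.055     ]
 [ 0.5623477  -0.27382496  0.055     ]]
top rim [[ 0.53843788 -0.23870695  0.055     ]] handle [[ 0.4812782 -0.2391638  0.043    ]]
```

Call:
play_rows:
  increments:
    - [0,-0.1,-8,0,0,0,0]
    - [0,-0.1,-8,0,0,0,0]
    - [0,-0.1,-11.4,0,0,0,0]
    - [0,-0.1,-11.4,0,0,0,0]
    - [0,-0.1,-11.4,0,0,0,0]
    - [0,-0.1,-11.4,0,0,0,0]
    - [0,-0.1,-11.4,0,0,0,0.5]
    - [0,-0.1,-11.4,0,0,0,1]

```text
clock: 3.77
eef_pos: [0.4256, -0.235, 0.0199]
tool_rot: [0.013, 1.0, -0.001, 0.001]
ft_force: [0.0, 0.0, -0.6]
grip_width: 0.75
finger_force: 0.0
```

Call:
play_rows:
  increments:
    - [0,0,0,0,0,0,1]
    - [0,0,0,0,0,0,1]
    - [0,0,0,0,0,0,1]
    - [0,0,0,0,0,0,1]
    - [0,0,0,0,0,0,1]
    - [0,0,0,0,0,0,1]
    - [0,0,0,0,0,0,1]
    - [0,0,0,0,0,0,1]

```text
clock: 4.43
eef_pos: [0.4241, -0.2338, 0.0174]
tool_rot: [0.013, 1.0, 0.0, 0.0]
ft_force: [0.1, 0.3, 1.2]
grip_width: 0.177
finger_force: 60.5
```

Call:
play_rows:
  increments:
    - [0,0,1.5,0,0,0,1]
    - [-0.5,0,3,0,0,0,1]
    - [-1,2,3,0,0,0,1]
    - [-1,5,3,0,0,0,1]
    - [-1,8,3,0,0,-2,1]
    - [-1,11,3,0,0,-3,1]
    - [-1,13,3,0,0,-4,1]
    - [-1,14,3,0,0,-6,1]

```text
clock: 5.1
eef_pos: [0.4133, -0.0912, 0.0467]
tool_rot: [0.065, 0.998, 0.001, -0.001]
ft_force: [0.4, -0.4, -1.4]
grip_width: 0.177
finger_force: 60.1
```

Call:
play_rows:
  increments:
    - [0,3,0,0,0,0,1]
    - [0,6,0,0,0,0,1]
    - [0,9,0,0,0,0,1]
    - [0,12,0,0,0,0,1]
    - [0.5,15,0,0,0,0,1]
    - [1,18,0,0,0,0,1]
    - [1.5,20,0,0,0,0,1]
    - [1.5,20,0,0,0,0,1]

```text
clock: 5.77
eef_pos: [0.4289, 0.1093, 0.0469]
tool_rot: [0.064, 0.998, 0.001, -0.0]
ft_force: [0.8, -0.7, -1.0]
grip_width: 0.175
finger_force: 60.0
```

Run:
```python
from h import *
s=monitor.read_state(); print(s["clock"],s["eef_pos"],s["tool_rot"],s["grip_width"],s["ft_force"])
t=viewer.capture("top"); c=viewer.capture("side"); pickle.dump(t,open("top2.pkl","wb")); pickle.dump(c,open("side2.pkl","wb"))
f=lambda c,u,v,w,h: cv2.convertScaleAbs(cv2.resize(c["color"][v:v+h,u:u+w],None,fx=4,fy=4,interpolation=cv2.INTER_CUBIC),alpha=1.6)
m=np.hstack([f(t,190,120,90,130),f(c,210,110,105,130)]); cv2.imwrite("pics/crop3.png",m)
```

```text
5.7667 [0.42886813 0.10931143 0.04693112] [ 6.35234601e-02  9.97980130e-01  5.74768419e-04 -3.14454899e-04] 0.17459989151097666 [ 0.84605746 -0.73594229 -1.01107596]
```

View pics/crop3.png

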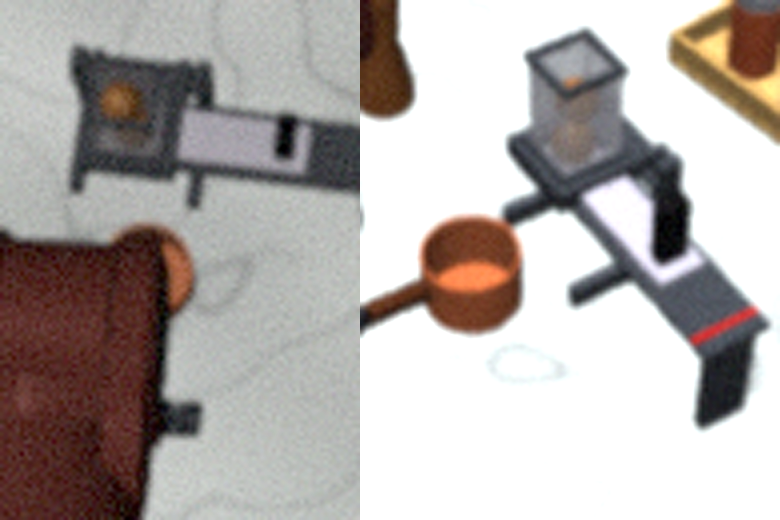

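The scoop is held level, with its rim centred at about (472,253) in the side crop. The guides' front ends are at (75,187) and (195,205) top, and (508,215) and (577,298) side. Next I compute the insert line.

Run:
```python
from h import *
from scipy.spatial.transform import Rotation as Ro
from scipy.optimize import least_squares
t=pickle.load(open("top2.pkl","rb"));c=pickle.load(open("side2.pkl","rb"))
S=lambda a:(np.array(a)-[360,0])/4+[210,110]-.375
T=lambda a:np.array(a)/4+[190,120]-.375
z=.0845; a=np.linspace(0,2*np.pi,180)
def ext(p,zz): return np.c_[p[0]+.038*np.cos(a),p[1]+.038*np.sin(a),0*a+zz]
def f(p):
    s=pix(c,ext(p,z)); b=pix(c,ext(p,z-.055)); u=pix(t,ext(p,z))
    return [s[:,0].min()-S([421,0])[0],s[:,0].max()-S([522,0])[0],s[:,1].min()-S([0,216])[1],b[:,1].max()-S([0,332])[1],u[:,0].max()-T([192,0])[0],u[:,1].min()-T([0,224])[1]]
r=least_squares(f,[.55,.1]);print("cup",r.x,np.round(r.fun,1))
e=np.array([.42886813,.10931143]); print("dist/yaw from tcp",np.hypot(*(r.x-e)),np.arctan2(*(r.x-e)[::-1]))
y=Ro.from_quat([6.35e-2,.99798,5.7e-4,-3e-4]).as_matrix()[:,1]; print("tool yaw",np.arctan2(y[1],y[0])-np.pi/2)
p=np.load("disp.npy"); R=np.array([[np.cos(p[2]),np.sin(p[2])],[-np.sin(p[2]),np.cos(p[2])]])
print("cup in disp frame",R@(r.x-p[:2]),"disp",p)
print("guide fronts",ground(t,[T([76,190]),T([195,206])],.01),ground(c,[S([508,217]),S([577,299])],.01))
```

```text
cup [0.5462142 0.0923355] [-0.9 -0.1 -1.7  0.7  1.2 -0.4]
dist/yaw from tcp 0.11856762566623584 -0.14366883339424286
tool yaw -0.1270861070387197
cup in disp frame [-0.10893734 -0.02664652] disp [ 0.65769264  0.10458046 -0.13049081]
guide fronts [[0.62957333 0.15981516 0.01      ]
 [0.61609554 0.05914682 0.01      ]] [[0.6283977  0.15534028 0.01      ]
 [0.61579058 0.05255669 0.01      ]]
```

Call:
play_rows:
  increments:
    - [0.3,2.5,0,0,0,0,1]
    - [0.3,2.5,0,0,0,0,1]
    - [0.3,2.5,-1.5,0,0,0,1]
    - [0.3,2.5,-2.5,0,0,0,1]
    - [0.3,2.5,-2.8,0,0,0,1]
    - [1.3,2.4,-2.8,0,0,0,1]
    - [2.3,2.2,-2.8,0,0,0,1]
    - [2.3,2.2,-2.8,0,0,0,1]

```text
clock: 6.53
eef_pos: [0.4533, 0.1271, 0.0195]
tool_rot: [0.066, 0.998, -0.0, 0.0]
ft_force: [0.2, -0.1, -0.9]
grip_width: 0.173
finger_force: 60.1
```

Call:
play_rows:
  increments:
    - [0.8,-0.1,0,0,0,0,1]
    - [1.6,-0.2,0,0,0,0,1]
    - [2.4,-0.3,0,0,0,0,1]
    - [3.2,-0.4,0,0,0,0,1]
    - [4,-0.5,0,0,0,0,1]
    - [4,-0.5,0,0,0,0,1]

```text
clock: 7.03
eef_pos: [0.4936, 0.1228, 0.0195]
tool_rot: [0.066, 0.998, 0.0, 0.0]
ft_force: [0.0, 0.1, -1.7]
grip_width: 0.173
finger_force: 60.1
```

Run:
```python
from h import *
s=monitor.read_state(); print(s["clock"],s["eef_pos"],s["tool_rot"],s["grip_width"],s["ft_force"],s["moment"])
t=viewer.capture("top"); c=viewer.capture("side"); pickle.dump(t,open("top3.pkl","wb")); pickle.dump(c,open("side3.pkl","wb"))
f=lambda c,u,v,w,h: cv2.convertScaleAbs(cv2.resize(c["color"][v:v+h,u:u+w],None,fx=4,fy=4,interpolation=cv2.INTER_CUBIC),alpha=1.6)
m=np.hstack([f(t,190,120,90,130),f(c,210,110,105,130)]); cv2.imwrite("pics/crop4.png",m)
```

```text
7.0333 [0.4936256  0.12284604 0.01953735] [6.55198900e-02 9.97851144e-01 2.58107939e-05 4.87826847e-04] 0.1727540284164695 [ 0.00688996  0.14333448 -1.74440822] [0.08367001 0.15038144 0.01754653]
```

View pics/crop4.png

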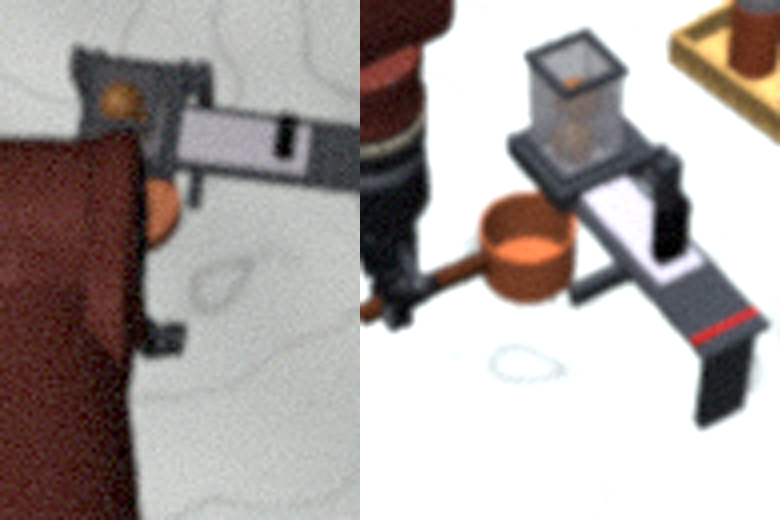

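The cup is about 30 mm inside the guides with no side force; its right rim is at (575,235) beside the right guide (577,295). I keep going.

Call:
play_rows:
  increments:
    - [0.8,-0.1,0,0,0,0,1]
    - [1.6,-0.2,0,0,0,0,1]
    - [2.4,-0.3,0,0,0,0,1]
    - [3.2,-0.4,0,0,0,0,1]
    - [3.6,-0.5,-0.1,0,0,0,1]
    - [3.6,-0.5,-0.1,0,0,0,1]

```text
clock: 7.63
eef_pos: [0.5291, 0.1179, 0.0182]
tool_rot: [0.065, 0.998, -0.0, 0.0]
ft_force: [0.4, -0.2, -1.5]
grip_width: 0.17
finger_force: 60.1
```

Call:
play_rows:
  increments:
    - [0.2,0,0,0,0,0,1]
    - [0.4,0,0,0,0,0,1]
    - [0.6,-0.1,0,0,0,0,1]
    - [0.6,-0.1,0,0,0,0,1]

```text
clock: 7.97
eef_pos: [0.5344, 0.1171, 0.0184]
tool_rot: [0.065, 0.998, 0.0, 0.0]
ft_force: [-0.5, -0.9, -0.8]
grip_width: 0.175
finger_force: 60.1
```

Call:
play_rows:
  increments:
    - [0.2,0,0,0,0,0,1]
    - [0.4,-0.1,0,0,0,0,1]
    - [0.5,-0.1,0,0,0,0,1]
    - [0.5,-0.1,0,0,0,0,1]

```text
clock: 8.3
eef_pos: [0.5394, 0.1161, 0.0184]
tool_rot: [0.065, 0.998, 0.0, 0.0]
ft_force: [-0.5, -0.2, -2.2]
grip_width: 0.174
finger_force: 60.1
```

Call:
play_rows:
  increments:
    - [0.1,0,0,0,0,0,1]
    - [0.2,0,0,0,0,0,1]
    - [0.3,0,0,0,0,0,1]
    - [0.3,0,0,0,0,0,1]

```text
clock: 8.63
eef_pos: [0.5406, 0.1163, 0.0179]
tool_rot: [0.065, 0.998, -0.0, -0.002]
ft_force: [-8.0, 0.4, 2.6]
grip_width: 0.167
finger_force: 60.7
```

Call:
play_rows:
  increments:
    - [-0.2,0,-0.05,0,0,0,1]
    - [-0.2,0,-0.05,0,0,0,1]
    - [-0.2,0,-0.05,0,0,0,0.3]
    - [-0.2,0,-0.05,0,0,0,0.3]
    - [-0.2,0,-0.05,0,0,0,0.3]
    - [-0.2,0,-0.05,0,0,0,0.3]
    - [-0.2,0,-0.05,0,0,0,0.3]
    - [-0.2,0,-0.05,0,0,0,0.3]

```text
clock: 9.3
eef_pos: [0.5402, 0.1162, 0.0179]
tool_rot: [0.065, 0.998, 0.0, 0.0]
ft_force: [0.4, 0.1, -0.4]
grip_width: 0.695
finger_force: 0.0
```

Call:
play_rows:
  increments:
    - [0,0,2,0,0,0,0.3]
    - [0,0,5,0,0,0,0.3]
    - [0,0,9,0,0,0,0.3]
    - [-2,-3,13,0,0,0,0.2]
    - [-2,-6,17,0,0,0,0.2]
    - [-2,-10,21,0,0,0,0.2]
    - [-2,-13,22,0,0,0,0.2]
    - [-2,-13,22,0,0,0,0.2]

```text
clock: 9.97
eef_pos: [0.5209, -0.0166, 0.2416]
tool_rot: [0.066, 0.998, -0.001, 0.002]
ft_force: [0.8, 0.3, 0.0]
grip_width: 0.801
finger_force: 0.0
```

Run:
```python
from h import *
s=monitor.read_state(); print(s["clock"],s["eef_pos"],s["tool_rot"],s["grip_width"],s["ft_force"],s["joints"].round(2))
t=viewer.capture("top"); c=viewer.capture("side"); pickle.dump(t,open("top4.pkl","wb")); pickle.dump(c,open("side4.pkl","wb"))
f=lambda c,u,v,w,h: cv2.convertScaleAbs(cv2.resize(c["color"][v:v+h,u:u+w],None,fx=4,fy=4,interpolation=cv2.INTER_CUBIC),alpha=1.6)
m=np.hstack([f(t,190,120,90,130),f(c,210,110,105,130)]); cv2.imwrite("pics/crop5.png",m)
```

```text
9.9667 [ 0.52089475 -0.01664554  0.24155536] [ 6.57313842e-02  9.97834456e-01 -8.29441843e-04  2.25747886e-03] 0.801241164492255 [0.80940415 0.3442959  0.0411968 ] [-0.28 -0.14 -0.13  1.58 -0.   -0.15]
```

View pics/crop5.png

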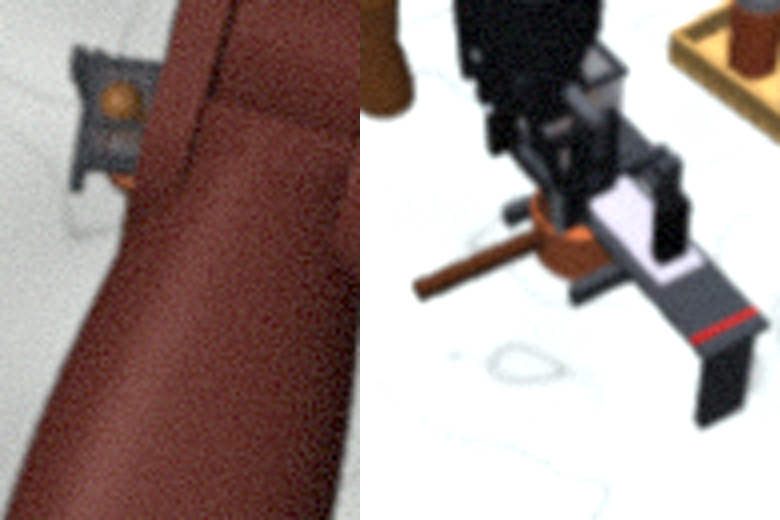

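The scoop stands between the guides with its handle sticking out at the front (end at (418,292) in the side view), and the gate is still shut. Next I move to the knob.

Call:
play_rows:
  increments:
    - [3,0,0,0,0,0,0]
    - [6,0,0,0,0,0,0]
    - [9,0,0,0,0,0,0]
    - [12.1,0,0,0,0,0,0]
    - [12.1,0,-3,0,0,0,0]
    - [12.1,0,-4,0,0,0,0]
    - [12.1,0,-4,0,0,0,0]

```text
clock: 10.65
eef_pos: [0.6386, -0.0125, 0.193]
tool_rot: [0.065, 0.998, 0.001, -0.004]
ft_force: [-0.1, 0.8, -0.1]
grip_width: 0.996
finger_force: 0.0
```

Run:
```python
from h import *
from fit import W
s=monitor.read_state(); print(s["clock"],s["eef_pos"],s["tool_rot"],s["grip_width"],s["ft_force"])
p=np.load("disp.npy")
c=viewer.capture("side"); t=viewer.capture("top"); 
h=pickle.load(open("side4.pkl","rb"))
S=lambda a:(np.array(a)-[360,0])/4+[210,110]-.375
e=ground(h,S([421,290]),.036)[0,:2]; print("handle end disp",[ (np.array([[np.cos(p[2]),np.sin(p[2])],[-np.sin(p[2]),np.cos(p[2])]])@(e-p[:2]))])
f=lambda c,u,v,w,h: cv2.convertScaleAbs(cv2.resize(c["color"][v:v+h,u:u+w],None,fx=4,fy=4,interpolation=cv2.INTER_CUBIC),alpha=1.6)
o=f(c,240,110,100,110)
k=pix(c,[W(p,(dx,-122+dy,z)) for z in (104,160) for dx in(-12,12) for dy in(-8,8)])
for u in k: cv2.circle(o,tuple(int(v) for v in (u-[240,110]+.375)*4),2,(0,255,0),-1)
u=pix(c,s["eef_pos"])[0]; cv2.circle(o,tuple(int(v) for v in (u-[240,110]+.375)*4),3,(255,0,255),-1)
cv2.imwrite("pics/crop6.png",o)
```

```text
10.65 [ 0.63862992 -0.01249041  0.19299143] [ 6.49391404e-02  9.97881207e-01  7.26819819e-04 -3.93401286e-03] 0.9963695751745941 [-0.1042538   0.75437006 -0.06831332]
handle end disp [array([-0.14198161, -0.00586995])]
```

View pics/crop6.png

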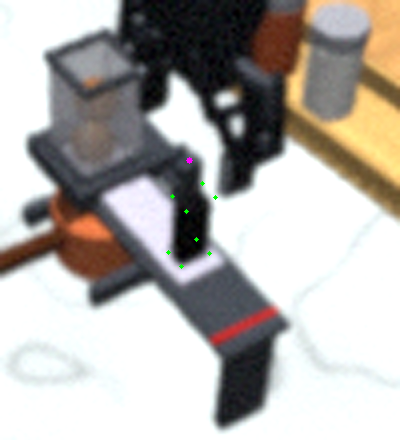

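The projected knob box (green) lies on the black knob at (190,225), and the fingers stand either side of it. I descend and close.

Call:
play_rows:
  increments:
    - [0,-0.2,-2,0,0,0,0]
    - [0,-0.2,-4,0,0,0,0]
    - [0,-0.2,-6,0,0,0,0]
    - [0,-0.2,-7.5,0,0,0,0]
    - [0,-0.2,-8,0,0,0,0]
    - [0,-0.2,-8,0,0,0,0]

```text
clock: 11.25
eef_pos: [0.6401, -0.0155, 0.118]
tool_rot: [0.065, 0.998, 0.0, -0.0]
ft_force: [-0.0, -0.4, 0.1]
grip_width: 1.004
finger_force: 0.0
```

Call:
play_rows:
  increments:
    - [0,0,0,0,0,0,0.5]
    - [0,0,0,0,0,0,1]
    - [0,0,0,0,0,0,1]
    - [0,0,0,0,0,0,1]
    - [0,0,0,0,0,0,1]
    - [0,0,0,0,0,0,1]
    - [0,0,0,0,0,0,1]
    - [0,0,0,0,0,0,1]

```text
clock: 11.92
eef_pos: [0.6413, -0.0163, 0.1184]
tool_rot: [0.065, 0.998, -0.0, 0.0]
ft_force: [-3.0, -4.5, 4.5]
grip_width: 0.177
finger_force: 58.9
```

Call:
play_rows:
  increments:
    - [-0.1,-0.7,0,0,0,0,1]
    - [-0.2,-1.4,0,0,0,0,1]
    - [-0.3,-2.1,0,0,0,0,1]
    - [-0.4,-2.8,0,0,0,0,1]
    - [-0.5,-3.5,0,0,0,0,1]
    - [-0.6,-4.2,0,0,0,0,1]
    - [-0.6,-4.8,0,0,0,0,1]
    - [-0.6,-4.8,0,0,0,0,1]

```text
clock: 12.58
eef_pos: [0.6354, -0.0634, 0.1184]
tool_rot: [0.065, 0.998, 0.001, 0.001]
ft_force: [0.6, 9.8, 6.8]
grip_width: 0.178
finger_force: 59.3
```

Call:
play_rows:
  increments:
    - [0,0,0,0,0,0,1]
    - [0,0,0,0,0,0,1]
    - [0,0,0,0,0,0,1]
    - [0,0,0,0,0,0,1]
    - [0,0,0,0,0,0,1]
    - [0,0,0,0,0,0,1]
    - [0,0,0,0,0,0,1]
    - [0,0,0,0,0,0,1]

```text
clock: 13.25
eef_pos: [0.6355, -0.0624, 0.1184]
tool_rot: [0.065, 0.998, 0.002, 0.001]
ft_force: [0.6, 8.7, 6.7]
grip_width: 0.181
finger_force: 59.3
```

Run:
```python
from h import *
s=monitor.read_state(); print(s["clock"],s["eef_pos"],s["grip_width"],s["ft_force"],s["finger_force"])
t=viewer.capture("top"); c=viewer.capture("side")
f=lambda c,u,v,w,h,k: cv2.convertScaleAbs(cv2.resize(c["color"][v:v+h,u:u+w],None,fx=k,fy=k,interpolation=cv2.INTER_CUBIC),alpha=1.6)
cv2.imwrite("pics/crop7.png",np.hstack([f(t,200,115,50,110,5),f(c,230,110,100,110,5)]))
```

```text
13.25 [ 0.6355026  -0.06242165  0.11837293] 0.18051241555273265 [0.56891312 8.74655315 6.71445594] 59.2922043800354
```

View pics/crop7.png

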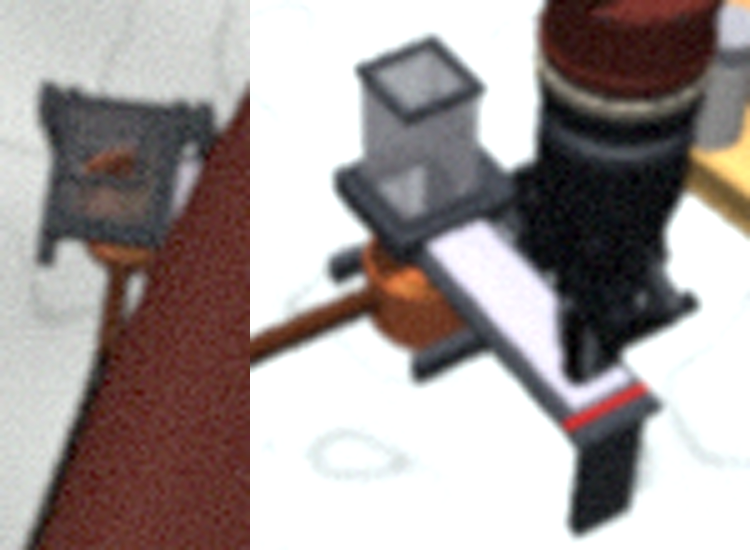

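The chute is empty, so the walnuts have dropped. The bar end at (600,400) is about 1–2 mm short of the red line at (605,405). I trim it slightly.

Call:
play_rows:
  increments:
    - [0,-0.1,0,0,0,0,1]
    - [0,-0.15,0,0,0,0,1]
    - [0,-0.15,0,0,0,0,1]
    - [0,-0.15,0,0,0,0,1]
    - [0,-0.15,0,0,0,0,1]
    - [0,-0.15,0,0,0,0,1]
    - [0,-0.15,0,0,0,0,1]
    - [0,-0.15,0,0,0,0,1]

```text
clock: 14.02
eef_pos: [0.6353, -0.0638, 0.1184]
tool_rot: [0.065, 0.998, 0.002, 0.0]
ft_force: [-0.4, 9.8, 7.0]
grip_width: 0.184
finger_force: 59.4
```

Call:
play_rows:
  increments:
    - [0,0,0,0,0,0,1]
    - [0,0,0,0,0,0,1]
    - [0,0,0,0,0,0,1]
    - [0,0,0,0,0,0,1]
    - [0,0,0,0,0,0,1]
    - [0,0,0,0,0,0,1]
    - [0,0,0,0,0,0,1]
    - [0,0,0,0,0,0,1]

```text
clock: 14.68
eef_pos: [0.6354, -0.0638, 0.1184]
tool_rot: [0.065, 0.998, 0.002, 0.0]
ft_force: [-0.2, 9.1, 7.3]
grip_width: 0.183
finger_force: 59.4
```

Run:
```python
from h import *
s=monitor.read_state(); print(s["clock"],s["eef_pos"],s["grip_width"],s["ft_force"],s["finger_force"])
c=viewer.capture("side")
o=cv2.convertScaleAbs(cv2.resize(c["color"][110:220,230:330],None,fx=5,fy=5,interpolation=cv2.INTER_CUBIC),alpha=1.6)
cv2.imwrite("pics/crop8.png",o)
```

```text
14.6833 [ 0.63535677 -0.06384249  0.11839342] 0.18277689629964333 [-0.24226011  9.11484013  7.32749941] 59.43621575832367
```

View pics/crop8.png

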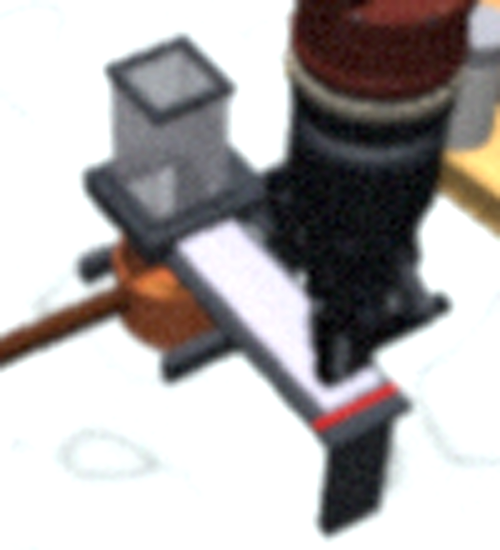

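The bar end at (350,400) now meets the red line, the chute is empty, and the scoop is in place with a steady grip. I hand the job in.

```bash
python3 -c "
from cell import job
print(job.finish_job())"
```

```text
the job is handed in; nothing more can be done
None
```

I handed the job in at about 15 s on the robot's clock: the copper scoop is at the back stop, the chute is empty (the walnuts in the scoop itself weren't visible), and the arm still holds the knob with the bar end at the red mark; no verdict came back.

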